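# Close the sander's dust port with its sprung cap

### The arm

A 6-joint arm with a two-finger parallel gripper is mounted at the origin on the work surface. World frame = base frame: x ahead of the robot, y to its left, z up, the work surface at z = 0. Lengths are in mm, angles in rad, forces in N, time in s.
With the tool pointing down it reaches from about 275 to 1000 mm from the base axis. Payload 8.4 kg.
Tool frame: the origin (TCP) lies at the very end of the fingers, on their centre line; the grasp point (between the pads) lies 19 mm behind it; z points along the fingers, y is the line along which they close (so a half turn about z gives the same grasp; the last joint's range is limited). The gripper opens to 85 mm and grips with 20 to 120 N. Pads are 22 mm wide; open, the fingers measure 114 mm over their backs; the gripper's body (76 mm by 85 mm) begins 54 mm behind the grasp point. The pads swing forward as they close: fully open they stand 13 mm farther back than shut.
Start: joints at [1.291, 0.353, 1.633, -0, 1.155, -0.002], TCP at [171.399, 601.041, 231.281] pointing down, gripper open.
Joint ranges: [-2.63, 2.63], [-0.92, 2.1], [0.06, 2.66], [-1.3, 4.44], [0, 2.69], [-3.02, 3.02]. Speed limits (rad/s): [2.22, 2.22, 2.79, 3.14, 3.14, 3.14].

### API

Orientations are given as [roll, pitch, yaw] about the fixed x, y, z axes, in that order (R = Rz(yaw) Ry(pitch) Rx(roll)).
In Python, from rig import sensors, grab_frame, camera_params, order gives the robot as it stands. The module is installed in compiled form; this text tells all that it offers.
- The arm moves only by the tool move_arm, never from a script. Its argument "motion" is a list of rows, each a list of 7 numbers: the turn, a rotation vector about the tool's x, y, z in a scale on which 1.0 is 4 rad, then the shift along the tool's x, y, z in normalised numbers (1 is 1 m), then the finger opening in m, from 0 to 0.0854. A call has 1 to 8 rows; each row is the pose to reach, as a shift and turn from the pose commanded when the call began, along the tool's axes at that moment; what a row does not reach only later rows make up. A row lasts 1/8 s, in which the tool goes at most 62.5 mm and 10.7 degrees, less where a joint would pass 70% of its speed; a pose out of reach is approached as far as the arm can. Shift and turn numbers lie between -1 and 1, and a call with a number outside is refused. A call with a gripper value outside its range is refused whole. The fingers move at their own pace and stop on an object; "grip_force" is the grip in N (left out, the last holds). Time passes only in rows, so rows that repeat a pose let the fingers close. It gives the time, the measured TCP pose, the force, the opening and the grip force at its end, in the units of the state.
- sensors.sense(): the state, without advancing time (a new reading comes with each control period).
- grab_frame(name): name is "scene" or "top"; returns (picture, depth): 384x512x3 uint8, red, green, blue; 384x512 float32, mm along the optical axis (not along the pixel's ray), 0 where there is no reading.
- camera_params(name): a dict with "camera_matrix" (3x3 intrinsics, pixels), "world_from_camera" (4x4, takes a point from camera to world coordinates). Camera axes: x right, y down, z forward; pixel columns grow to the right and rows downward; lengths in mm; the calibration is good to about 2 mm. A picture is of the moment at which its call begins. camera_params takes no time and is no camera call.
- order.sign_off(): hands the job in; it is judged then, once.
The state is a dict: "clock": time; "qpos": joint angles; "qvel": joint speeds; "joint_efforts": joint torques, N m; "eef_pos": TCP position; "tcp_rot": TCP orientation; "contact_force": force on the tool from outside, world axes, zero at the start; "wrist_torque": the same for the moment, N m; "opening": opening from 0.0 (shut) to 1.0 (fully open); "grasp_force": force on a finger pad.
Only numpy, scipy, OpenCV 4.12 (cv2) and the standard library are available. Lean on these libraries where they do the work, as an engineer would, in place of code of your own. Each camera call takes 0.05 s, during which the arm holds its last target. There are 200 camera calls.

### The job

Close the red sander's open dust port with the black cap: pinch its two orange tabs together, press the cap gently home into the port against the sprung seal, and let the tabs go so that they spring out under the rim and hold it there. Do not crush the tabs or ram the port, leave the other things alone, and finish with the cap latched and the gripper clear.

Things in the scene. Friction and masses are not known exactly. Their poses are not given: they have to be found in the camera images.
- cap: the dust cap: black, lying plug-down on the bench, two upright orange tabs on top, about 114 g. Origin at the centre of the plug's flat underside, z up, tabs at +x and -x. In mm above the underside: plug 0 to 16, 52 across, its lowest 3.5 chamfered to 45 across; flange 16 to 20, 74 across; a small boss in the middle, 15 wide, up to 26; tabs up to 48
- pinch (a point): on the cap's axis, 41 mm above its underside, between the two tabs. The tabs rise from the flange (z 20) to z 48, each 18 mm wide along the cap's y; their outer faces are 46 mm apart when free, 34 mm when pinched fully in. Fingertips can stand on the flange outside the tabs
- lips (a point): on the cap's axis, 6 mm above its underside. Each tab carries an orange lip below the flange, z 3.5 to 8.5 mm, that moves with it: across both lips 62 mm when free, too wide for the port's mouth, and 50 mm when pinched fully in
- tab_a (a joint): how far the cap's +x tab is pinched inward, m: 0 free, 0.006 fully in (hard stop); its lip clears the port's mouth above about 0.004. Spring: 3 N to start, 8 N at full travel. Pinch with 15 to 25 N a side; more than 40 N a side may break it
- tab_b (a joint): the same for the cap's -x tab
- machine: small red disc sander with an upright dust port, fixed on a plywood board 170 (x) by 240 (y) by 12 mm thick. Origin on the port's vertical axis at bench height, z up; the board reaches 85 mm either way in x, 80 mm to -y, 160 mm to +y. The red housing under the port is 86 mm square, 82 mm high; the rest of the machine (+y side) is no higher than 94 mm
- port (a point): on the port's vertical axis at the flat top of the red housing, 82 mm above the bench. From here stands the port's tube, 70 mm across, black with a bright aluminium rim on top. The tube is telescopic, locked at a setting this point does not show: the rim's top is 22 to 56 mm above this point. It does not move in use, and takes 25 N
- port_foot (a point): on the port's axis at bench height. Inside of the port: the rim is 5 mm thick with a round mouth 55 mm wide; below it the tube widens to 67 mm, where the cap's lips can spring out. The cap fits any way round. Its lips are below the rim once its flange is within 2.5 mm of the rim's top; the flange on the rim is a hard stop
- seal (a joint): how far the yellow sprung seal disc inside the tube is pushed down, m: 0 free, its top then 8 mm below the rim's top. The cap's plug pushes it: 2 N at first, 9.5 N at 0.008, where the flange meets the rim. A latched cap is lifted by it against its lips and holds it at about 0.0055; an unlatched cap is pushed back out
- spare_cap: bystander: a blue one-piece screw cap, 66 mm across and 34 mm high with a round knob on top, no tabs; it belongs to another machine. Origin at the centre of its underside
- screwdriver: bystander: screwdriver with a purple handle, lying on the bench
- brush: bystander: bench brush, lying
- wrench: bystander: steel wrench, 150 mm, lying
- jar: bystander: clear jar with a grey lid, 60 mm across, 70 mm high
- oil: bystander: white oil bottle with a yellow band and red top, 44 mm across, 130 mm high
- module: bystander: red 50 mm motor block with a steel motor and shaft on top, 94 mm high

How it is judged:
By the outcome, as a careful person would: the job done as asked, in the order asked, and still so for the second after the job is handed in, with the robot touching nothing.
It also fails if it takes over 45 s, if anything falls off the work surface, if the arm or the gripper's body presses on something with over 40 N, if the wrist force passes 120 N, or if a joint passes its speed limit or range.

## Working session

There is one attempt and no reset: what is moved stays moved. The work goes in short steps, Python scripts to look and compute and a tool call to move; the robot and the scene stay as the last step left them, time stands still between calls to the robot, and variables do not carry over. Pictures are saved under pics/ and viewed, at most 10 in all, crops included, and the job is handed in when it is done.

Besides the shell and the picture viewer there is one more tool, called by a JSON object that holds its "op" and its "data", one argument or row to a line. move_arm: Moves the arm, as the interface text tells. Its arguments: {"type":"object","properties":{"motion":{"type":"array","items":{"type":"array","items":{"type":"number"}}},"grip_force":{"type":"number"}},"required":["motion"]}

```bash
mkdir -p pics; python3 - <<'E'
from rig import sensors, grab_frame, camera_params
import cv2,numpy as np
for n in("scene","top"):
    p,d=grab_frame(n); cv2.imwrite(f"pics/{n}0.png",p[...,::-1]); np.savez(f"{n}0.npz",p=p,d=d)
    c=camera_params(n); print(n,np.round(c["camera_matrix"],1).tolist(),np.round(c["world_from_camera"],3).tolist(),(d>0).mean())
print(sensors.sense())
E
```

```text
scene [[433.1, 0.0, 252.3], [0.0, 433.1, 189.1], [0.0, 0.0, 1.0]] [[-0.448, 0.704, -0.551, 1147.167], [0.894, 0.364, -0.263, 316.089], [0.016, -0.61, -0.792, 1008.909], [0.0, 0.0, 0.0, 1.0]] 0.9960988362630209
top [[431.3, 0.0, 255.1], [0.0, 431.3, 187.6], [0.0, 0.0, 1.0]] [[-0.023, -0.982, 0.187, 272.779], [-1.0, 0.022, -0.006, 25.427], [0.002, -0.187, -0.982, 1409.859], [0.0, 0.0, 0.0, 1.0]] 0.9957784016927084
{'clock': 0.1, 'qpos': array([ 1.29060916e+00,  3.53607319e-01,  1.63410175e+00,  2.01931540e-05,
        1.15519519e+00, -2.38431107e-03]), 'qvel': array([-0.00055001, -0.00167617, -0.0018915 , -0.00139776,  0.00125926,
       -0.00151675]), 'joint_efforts': array([-4.00758408e-04, -6.06356335e+01, -3.42817032e+01,  4.75064792e-05,
        4.03513768e-03,  2.77242054e-05]), 'eef_pos': array([171.26144035, 600.60714979, 230.60103495]), 'tcp_rot': array([-3.14028110e+00, -2.15906879e-05,  2.86378162e+00]), 'contact_force': array([-0.08773576, -0.07629089, -0.08854372]), 'wrist_torque': array([ 0.02283466, -0.00952169, -0.00974537]), 'grasp_force': 0.0, 'opening': 1.0000327511530016}
```

View pics/top0.png

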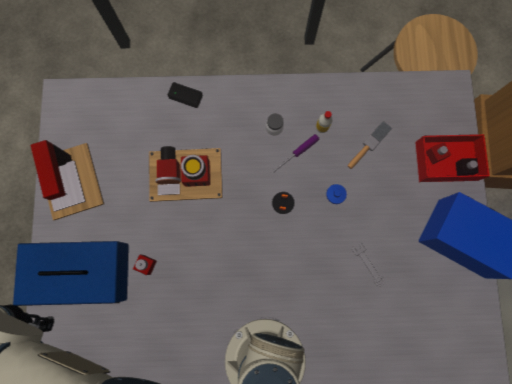

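View pics/scene0.png

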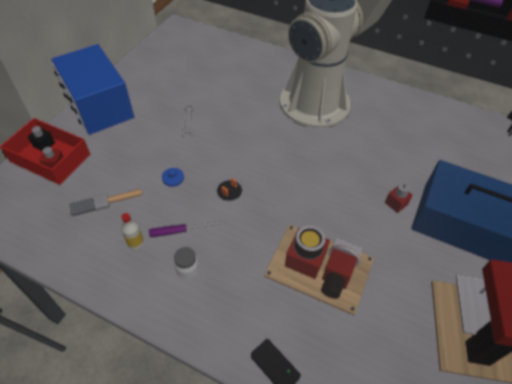

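The top view shows the cap at about (283,202), with its orange tabs at about (283,196) and (284,208). The port, with its yellow seal, is at about (193,167) and the arm is at lower left. The scene view shows the cap at (230,189) and the port at (311,240).

```bash
cat > h.py <<'E'
import cv2,numpy as np
from rig import camera_params
def ray(n,uv):
    c=camera_params(n);K=c["camera_matrix"];T=c["world_from_camera"]
    uv=np.atleast_2d(uv).astype(float)
    d=np.c_[uv,np.ones(len(uv))]@np.linalg.inv(K).T@T[:3,:3].T
    return T[:3,3],d
def onplane(n,uv,z):
    o,d=ray(n,uv); return o+d*((z-o[2])/d[:,2])[:,None]
def cloud(n,d):
    v,u=np.indices(d.shape); o,r=ray(n,np.c_[u.ravel(),v.ravel()])
    return (o+r*d.reshape(-1,1)).reshape(*d.shape,3)
E
python3 - <<'E'
from h import *
box={"top":((255,180,310,225),(170,145,215,190)),"scene":((210,170,250,205),(285,220,335,285))}
for n in box:
    f=np.load(n+"0.npz");p,d=f["p"],f["d"];P=cloud(n,d)
    h=cv2.cvtColor(p,cv2.COLOR_RGB2HSV)
    x0,y0,x1,y1=box[n][0]
    m=np.zeros(d.shape,np.uint8);m[y0:y1,x0:x1]=((h[...,1]>130)&(h[...,2]>90)&(h[...,0]<20))[y0:y1,x0:x1]
    k,l,s,c=cv2.connectedComponentsWithStats(m)
    for i in range(1,k):
        if s[i,4]>3: q=P[l==i];top=q[:,2]>42; print(n,"tab",s[i],c[i],"plane48",onplane(n,c[i],48)[0].round(1),"cl",q[top].mean(0).round(1),np.ptp(q[top],axis=0).round(1),q[:,2].max())
    z=P[...,2];sub=np.zeros_like(m,bool);sub[y0:y1,x0:x1]=1
    fl=sub&(z>14)&(z<30); q=P[fl];e=cv2.minEnclosingCircle(q[:,:2].astype(np.float32)); print(n,"flange",fl.sum(),e,np.median(q[:,2]))
    x0,y0,x1,y1=box[n][1];sub[:]=0;sub[y0:y1,x0:x1]=1
    q=P[sub&(z>97)];print(n,"port z hist",np.histogram(q[:,2],np.arange(96,146,3)))
    zt=np.percentile(q[:,2],90);r=q[abs(q[:,2]-zt)<5];print(zt,np.median(r[:,2]),cv2.minEnclosingCircle(r[:,:2].astype(np.float32)))
    my=np.zeros_like(m);my[sub]=((h[...,0]>20)&(h[...,0]<34)&(h[...,1]>150)&(h[...,2]>100))[sub];M=cv2.moments(my,True);print("yellow",M["m00"],M["m10"]/M["m00"],M["m01"]/M["m00"],np.median(P[my>0],0))
    cv2.imwrite(f"pics/{n}_c.png",np.hstack([cv2.resize(p[b[1]:b[1]+45,b[0]-5:b[0]+45],None,fx=8,fy=8,interpolation=cv2.INTER_NEAREST) for b in box[n]])[...,::-1])
E
python3 -c "
import cv2,numpy as np
cv2.imwrite('pics/crop1.png',cv2.resize(np.vstack([cv2.imread('pics/top_c.png'),cv2.imread('pics/scene_c.png')]),(640,600),interpolation=0))"
```

```text
top tab [282 194   6   3  13] [284.15384615 195.07692308] plane48 [505.9 -75.7  48. ] cl [506.7 -76.3  46.3] [ 8.  16.3  7.3] 51.07126713919433
top tab [280 206   6   4  15] [282.53333333 207.6       ] plane48 [465.5 -69.1  48. ] cl [466.5 -69.4  48.6] [ 6.9 15.9  7.3] 53.44511439990811
top flange 350 ((486.801513671875, -73.57408142089844), 36.99117660522461) 19.851057823646556
top port z hist (array([  6,   3,   6,   6,  13,  51, 102,  91,  49,  68,  35,   4,   0,
         0,   0,   0]), array([ 96,  99, 102, 105, 108, 111, 114, 117, 120, 123, 126, 129, 132,
       135, 138, 141, 144]))
126.05230346273977 124.38199217594229 ((591.8882446289062, 207.01805114746094), 35.009708404541016)
yellow 158.0 192.41772151898735 165.77848101265823 [592.11079659 209.31634307 116.85711854]
scene tab [231 179   6   8  29] [233.5862069  182.48275862] plane48 [482.4 -60.3  48. ] cl [473.5 -65.4  45.3] [ 6.3 11.9  5.2] 47.28825531861867
scene tab [222 186   6   9  37] [224.62162162 189.83783784] plane48 [517.  -70.1  48. ] cl [511.6 -73.9  45.3] [ 7.5 17.8  5.2] 47.73767096707752
scene flange 360 ((491.00482177734375, -71.4649887084961), 38.89485168457031) 18.003974953677698
scene port z hist (array([ 16,  17,  13,  19,  59, 191, 139,  65, 146,  45,   2,   0,   0,
         0,   0,   0]), array([ 96,  99, 102, 105, 108, 111, 114, 117, 120, 123, 126, 129, 132,
       135, 138, 141, 144]))
122.49811762545679 121.48949414005722 ((597.668701171875, 209.69580078125), 35.48529815673828)
yellow 185.0 309.9351351351351 238.3783783783784 [594.27524825 209.61061951 114.10589589]
```

View pics/crop1.png

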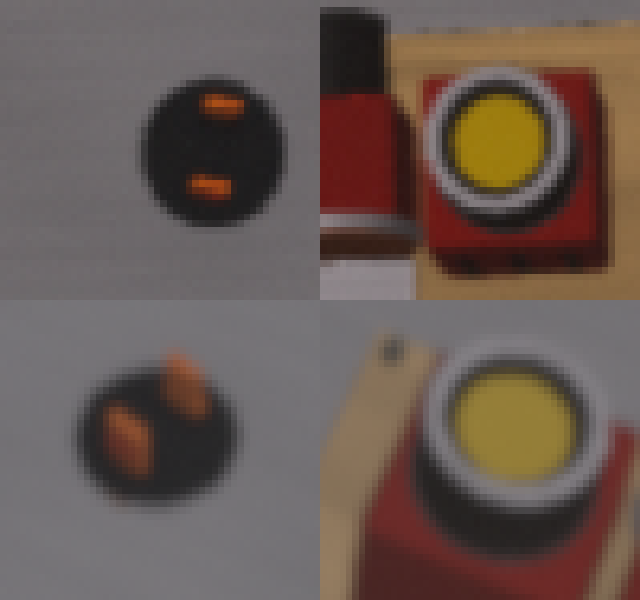

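The crops show the tabs along world x, turned by about -10°, and the port unobstructed with its silver rim. Next I check the height of obstacles on the path and work out the move.

```bash
cat >> h.py <<'E'
def rel(p0,yaw0,p1,yaw1):
    "tool-down: rotation about tool z and shift in tool axes (m) from commanded pose 0 to pose 1"
    c,s=np.cos(yaw0),np.sin(yaw0); d=np.subtract(p1,p0)/1000
    w=(yaw1-yaw0+np.pi)%(2*np.pi)-np.pi
    return round(-w,4),np.round([c*d[0]+s*d[1],s*d[0]-c*d[1],-d[2]],4)
E
python3 - <<'E'
from h import *
f=np.load("top0.npz");P=cloud("top",f["d"])
for b in((15,240,130,305),(130,250,158,278),(420,190,512,275)):
    q=P[b[1]:b[3],b[0]:b[2]].reshape(-1,3);q=q[q[:,2]>25];print(b,q.min(0).round(),q.max(0).round(),np.percentile(q[:,2],95))
print(rel((171.4,601,231.3),2.8638,(489,-72,231.3),1.388))
# refined centres by contour
B={"top":((262,182,305,222),(170,140,215,192)),"scene":((210,165,250,206),(285,215,340,290))}
for n in B:
    p=np.load(n+"0.npz")["p"];h=cv2.cvtColor(p,cv2.COLOR_RGB2HSV)
    x0,y0,x1,y1=B[n][0];m=(((h[...,2]<80)|(h[...,1]>110))[y0:y1,x0:x1]).astype(np.uint8)
    k=max(cv2.findContours(m,0,1)[0],key=cv2.contourArea);e=cv2.fitEllipse(k) if n=="top" else cv2.fitEllipse(k)
    print(n,"cap",e,onplane(n,np.array(e[0])+(x0,y0),18)[0].round(1))
    x0,y0,x1,y1=B[n][1];m=(((h[...,0]>20)&(h[...,0]<34)&(h[...,1]>90)&(h[...,2]>80))[y0:y1,x0:x1]).astype(np.uint8)
    m2=((h[...,1]<40)&(h[...,2]>110))[y0:y1,x0:x1].astype(np.uint8)
    k,l,s,c=cv2.connectedComponentsWithStats(m2);i=1+np.argmax(s[1:,4]);k=max(cv2.findContours((l==i).astype(np.uint8),0,1)[0],key=cv2.contourArea);e=cv2.fitEllipse(k)
    print(n,"rim",s[i],e,onplane(n,np.array(e[0])+(x0,y0),124.3)[0].round(1))
E
```

```text
(15, 240, 130, 305) [186.  25.  25.] [ 369.  727. 1410.] 125.49032722612206
(130, 250, 158, 278) [268.  25.  25.] [ 330.  400. 1410.] 84.2889056692411
(420, 190, 512, 275) [ 243. -733.   25.] [ 488.   25. 1410.] 153.68665269000024
(1.4758, array([-0.49  , -0.5601, -0.    ]))
top cap ((20.931921005249023, 20.498769760131836), (21.586515426635742, 22.199359893798828), 103.65159606933594) [486.5 -73.1  18. ]
top rim [  0   0  45  10 359] ((20.97498893737793, 3.859247922897339), (8.849873542785645, 54.22984313964844), 89.26760864257812) [660.  212.4 124.3]
scene cap ((18.949050903320312, 24.93766212463379), (19.944089889526367, 24.044424057006836), 84.20870971679688) [491.9 -70.9  18. ]
scene rim [   0    0   55   35 1087] ((29.207244873046875, 14.265533447265625), (36.128211975097656, 57.199649810791016), 94.74546813964844) [572.9 210.3 124.3]
```

Units first: turns go in shares of 4 rad. So 1.476 rad / 4 = 0.369.

{"op": "move_arm", "data": {
  "motion": [
    [0,0,0.369,-0.49,-0.56,0,0.085],
    [0,0,0.369,-0.49,-0.56,0,0.085],
    [0,0,0.369,-0.49,-0.56,0,0.085],
    [0,0,0.369,-0.49,-0.56,0,0.085],
    [0,0,0.369,-0.49,-0.56,0,0.085],
    [0,0,0.369,-0.49,-0.56,0,0.085],
    [0,0,0.369,-0.49,-0.56,0,0.085],
    [0,0,0.369,-0.49,-0.56,0,0.085]
  ],
  "grip_force": 20
}}

```text
clock: 1.1
eef_pos: [385.3, 147.0, 231.4]
tcp_rot: [3.141, -0.0, 1.382]
contact_force: [1.6, 1.3, 0.1]
opening: 0.997
grasp_force: 0.0
```

{"op": "move_arm", "data": {
  "motion": [
    [0,0,0,-0.198,0.1425,0.121,0.085],
    [0,0,0,-0.198,0.1425,0.121,0.085],
    [0,0,0,-0.198,0.1425,0.121,0.085],
    [0,0,0,-0.198,0.1425,0.121,0.085],
    [0,0,0,-0.198,0.1425,0.121,0.085],
    [0,0,0,-0.198,0.1425,0.121,0.085],
    [0,0,0,-0.198,0.1425,0.121,0.085]
  ]
}}

```text
clock: 1.98
eef_pos: [488.5, -70.8, 110.7]
tcp_rot: [-3.141, -0.0, 1.388]
contact_force: [-0.4, 0.3, 0.1]
opening: 0.994
grasp_force: 0.0
```

```bash
python3 - <<'E'
from h import *
from rig import *
s=sensors.sense();print(s["eef_pos"],s["tcp_rot"],s["qpos"].round(3),s["contact_force"])
o=[]
for n,(x,y) in(("top",(255,150)),("scene",(190,130))):
    p,d=grab_frame(n);np.savez(n+"1.npz",p=p,d=d);o.append(cv2.resize(p[y:y+90,x:x+75],None,fx=5,fy=5))
cv2.imwrite("pics/hover.png",np.hstack(o)[...,::-1])
E
```

```text
[488.54578743 -70.84008702 110.66571598] [-3.14134325e+00 -2.55513398e-04  1.38815166e+00] [-0.147  0.311  2.015  0.     0.816  0.035] [-0.40633109  0.30990336  0.05238852]
```

View pics/hover.png

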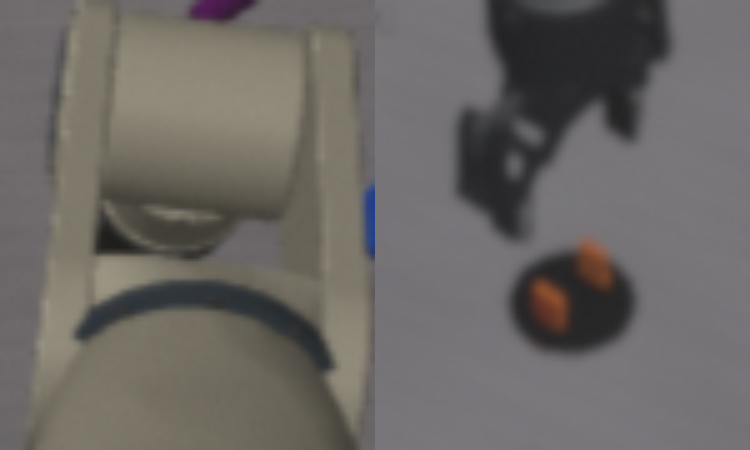

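The scene view shows the open fingers straddling the two orange tabs. Top view is blocked by the arm. I'll descend and close gently.

{"op": "move_arm", "data": {
  "motion": [
    [0,0,0,0,0,0.05,0.085],
    [0,0,0,0,0,0.07,0.085],
    [0,0,0,0,0,0.083,0.07],
    [0,0,0,0,0,0.083,0.06],
    [0,0,0,0,0,0.083,0.054],
    [0,0,0,0,0,0.083,0.052]
  ],
  "grip_force": 20
}}

```text
clock: 2.82
eef_pos: [489.6, -71.8, 28.2]
tcp_rot: [3.14, -0.0, 1.388]
contact_force: [-0.2, 0.2, 0.8]
opening: 0.609
grasp_force: 0.0
```

```bash
python3 - <<'E'
from h import *
from rig import *
s=sensors.sense();print(s["eef_pos"],s["opening"]*85.4,s["contact_force"])
p,d=grab_frame("scene");np.savez("scene2.npz",p=p,d=d)
cv2.imwrite("pics/open52.png",cv2.resize(p[140:220,180:290],None,fx=6,fy=6,interpolation=cv2.INTER_CUBIC)[...,::-1])
E
```

```text
[489.60570464 -71.78575032  28.15356721] 51.97732847932416 [-0.19380563  0.24511508  0.8469413 ]
```

View pics/open52.png

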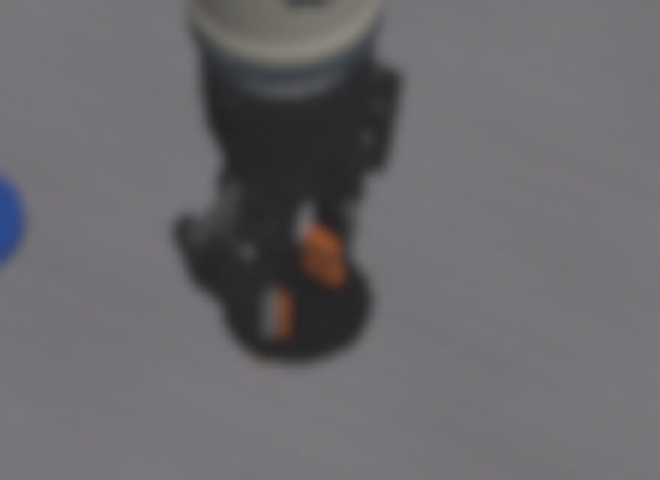

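Both orange tabs, at about (278,312) and (325,255) in the crop, lie between the fingers and are roughly centred. I'll close at 20 N.

{"op": "move_arm", "data": {
  "motion": [
    [0,0,0,0,0,0.002,0.045],
    [0,0,0,0,0,0.003,0.04],
    [0,0,0,0,0,0.003,0.034],
    [0,0,0,0,0,0.003,0.03],
    [0,0,0,0,0,0.003,0.03],
    [0,0,0,0,0,0.003,0.03]
  ],
  "grip_force": 20
}}

```text
clock: 3.62
eef_pos: [489.5, -71.9, 25.1]
tcp_rot: [3.14, -0.0, 1.388]
contact_force: [-2.5, 0.9, 11.8]
opening: 0.385
grasp_force: 19.0
```

{"op": "move_arm", "data": {
  "motion": [
    [0,0,0,0,0,-0.005,0.03],
    [0,0,0,0,0,-0.03,0.03],
    [0,0,0,0,0,-0.08,0.03],
    [0,0,0,0,0,-0.13,0.03],
    [0,0,0,0,0,-0.16,0.03],
    [0,0,0,0,0,-0.16,0.03]
  ]
}}

```text
clock: 4.38
eef_pos: [490.2, -72.0, 186.4]
tcp_rot: [3.137, -0.0, 1.388]
contact_force: [0.6, 0.1, -2.3]
opening: 0.381
grasp_force: 21.4
```

```bash
python3 - <<'E'
from h import *
from rig import *
s=sensors.sense();print(s["eef_pos"],s["opening"]*85.4,s["contact_force"],s["grasp_force"],s["wrist_torque"])
print(rel((489,-72,184),1.388,(594.5,208.5,184),1.388))
E
```

```text
[490.23246141 -71.9603064  186.42394526] 32.54681663538868 [ 0.58880322  0.12591991 -2.26688683] 21.386868059635162 [-0.03217455 -0.00629084 -0.00673389]
(-0.0, array([ 0.295 ,  0.0528, -0.    ]))
```

{"op": "move_arm", "data": {
  "motion": [
    [0,0,0,0.04,0.007,0,0.03],
    [0,0,0,0.1,0.018,0,0.03],
    [0,0,0,0.16,0.0285,0,0.03],
    [0,0,0,0.22,0.039,0,0.03],
    [0,0,0,0.265,0.0475,0,0.03],
    [0,0,0,0.288,0.0515,0,0.03],
    [0,0,0,0.295,0.0528,0,0.03],
    [0,0,0,0.295,0.0528,0,0.03]
  ]
}}

```text
clock: 5.38
eef_pos: [593.9, 207.7, 183.6]
tcp_rot: [-3.14, 0.001, 1.388]
contact_force: [-0.0, -0.8, -1.3]
opening: 0.377
grasp_force: 21.4
```

```bash
python3 - <<'E'
from h import *
from rig import *
s=sensors.sense();print(s["eef_pos"],s["tcp_rot"],s["opening"]*85.4,s["contact_force"],s["grasp_force"])
p,d=grab_frame("scene");np.savez("scene3.npz",p=p,d=d)
q,d=grab_frame("top");np.savez("top3.npz",p=q,d=d)
cv2.imwrite("pics/over.png",np.hstack([cv2.resize(a,None,fx=5,fy=5,interpolation=cv2.INTER_CUBIC) for a in(p[190:290,265:345],q[110:210,150:230])])[...,::-1])
E
```

```text
[593.9498527  207.74445746 183.56173559] [-3.14039345e+00  1.08467144e-03  1.38755498e+00] 32.18088863380709 [-0.04666282 -0.77702335 -1.30774241] 21.37356162071228
```

View pics/over.png

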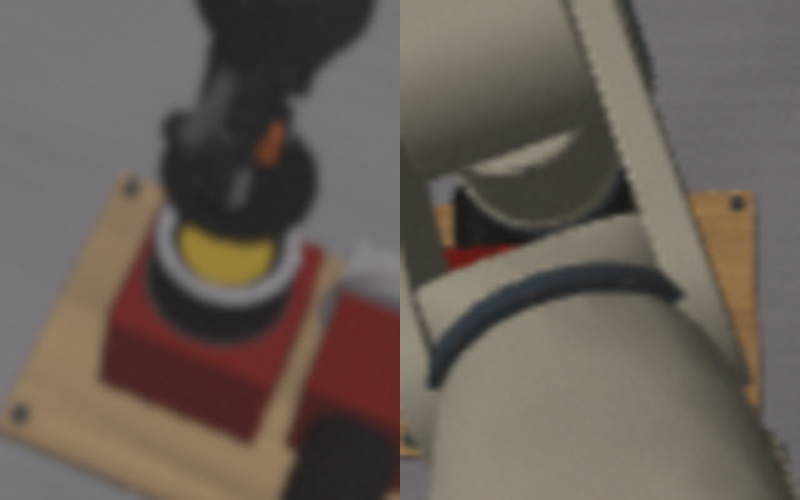

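The scene view shows the cap held level just behind and above the open port, with the flange at about (238,168) in the crop and the port mouth below it. I'll measure cap against port in the same camera, so that calibration errors cancel.

```bash
cat > fit.py <<'E'
from h import *
from scipy.optimize import least_squares
def fitc(xy,R):
    f=lambda c:np.hypot(*(xy-c).T)-R
    r=least_squares(f,xy.mean(0),loss="soft_l1",f_scale=1.0);return r.x.round(2),np.abs(f(r.x)).mean().round(2)
def edge(g,c0,rad,angs,sign):
    "sub-pixel strongest edge along radial lines from c0; sign +1 brighter outward"
    out=[]
    for a in angs:
        r=np.arange(rad[0],rad[1],.2);u=(c0[0]+r*np.cos(a)).astype(np.float32);v=(c0[1]+r*np.sin(a)).astype(np.float32)
        s=cv2.remap(g,u[None],v[None],cv2.INTER_LINEAR)[0].astype(float);k=np.gradient(np.convolve(np.pad(s,4,"edge"),np.ones(9)/9,"valid"))*sign
        i=np.argmax(k);out.append((u[i],v[i]))
    return np.array(out)
E
python3 - <<'E'
from fit import *
D=np.deg2rad
g0=cv2.cvtColor(np.load("scene0.npz")["p"],cv2.COLOR_RGB2GRAY)
g3=cv2.cvtColor(np.load("scene3.npz")["p"],cv2.COLOR_RGB2GRAY)
# rim: lower outer edge (silver->black tube) z=rim-5 R35; mouth near edge (yellow/dark -> silver) z=rim R27.5
for zr in(123,124.3,126):
    e=edge(g0,(311,241),(11,24),D(np.arange(15,166,6)),-1); print("outer",zr,fitc(onplane("scene",e,zr-5)[:,:2],35))
    e=edge(g0,(311,241),(5,16.5),D(np.arange(15,166,6)),1); print("mouth",zr,fitc(onplane("scene",e,zr)[:,:2],27.5))
# cap flange held: front lower edge
e=edge(g3,(313,223),(9,22),D(np.arange(-10,75,5)).tolist()+D(np.arange(105,190,5)).tolist(),1)
for zf in(174.5,176.5):print("flange",zf,fitc(onplane("scene",e,zf)[:,:2],37))
print(e.round(1)[::3].tolist())
# cap on the bench, frame 0, lower flange edge z16
e=edge(g0,(230,190),(8,18),D(np.arange(0,181,6)),1);print("cap bench",fitc(onplane("scene",e,16)[:,:2],37))
g=cv2.cvtColor(np.load("top0.npz")["p"],cv2.COLOR_RGB2GRAY)
e=edge(g,(283.5,202.5),(7,15),D(np.arange(0,360,10)),1);print("cap top",fitc(onplane("top",e,18)[:,:2],37))
e=edge(g,(192.7,166.8),(5,9.7),D(np.arange(0,181,8)),1);print("mouth top",fitc(onplane("top",e,124.3)[:,:2],27.5))
e=edge(g,(192.7,166.8),(9,15),D(np.arange(0,181,8)),-1);print("outer top",fitc(onplane("top",e,119.3)[:,:2],35))
E
```

```text
outer 123 (array([599.71, 210.63]), np.float64(2.52))
mouth 123 (array([622.01, 216.5 ]), np.float64(2.97))
outer 124.3 (array([600.46, 210.75]), np.float64(2.52))
mouth 124.3 (array([622.74, 216.62]), np.float64(2.98))
outer 126 (array([601.43, 210.91]), np.float64(2.53))
mouth 126 (array([623.7 , 216.78]), np.float64(2.99))
flange 174.5 (array([595.24, 207.28]), np.float64(1.75))
flange 176.5 (array([596.47, 207.46]), np.float64(1.78))
[[327.0, 220.5], [327.8999938964844, 224.3000030517578], [327.79998779296875, 228.39999389648438], [326.1000061035156, 232.1999969482422], [323.20001220703125, 235.10000610351562], [321.29998779296875, 240.8000030517578], [307.79998779296875, 237.3000030517578], [304.20001220703125, 235.60000610351562], [300.29998779296875, 233.6999969482422], [298.29998779296875, 229.8000030517578], [296.79998779296875, 225.8000030517578], [296.8999938964844, 221.60000610351562]]
cap bench (array([489.96, -72.52]), np.float64(0.69))
cap top (array([486.92, -72.75]), np.float64(0.53))
mouth top (array([591.43, 208.4 ]), np.float64(0.35))
outer top (array([592.55, 209.33]), np.float64(0.56))
```

```bash
python3 - <<'E'
from fit import *
D=np.deg2rad
g0=cv2.cvtColor(np.load("scene0.npz")["p"],cv2.COLOR_RGB2GRAY)
g3=cv2.cvtColor(np.load("scene3.npz")["p"],cv2.COLOR_RGB2GRAY)
def ell(g,c,rad,angs,sign,k=.8):
    "radial edges in a picture stretched by 1/k vertically"
    G=cv2.resize(g,None,fx=1,fy=1/k,interpolation=cv2.INTER_CUBIC)
    e=edge(G,(c[0],(c[1]+.5)/k-.5),rad,angs,sign);e[:,1]=(e[:,1]+.5)*k-.5;return e
A=D(np.arange(0,181,8))
for z in (123,124.5):
    e=ell(g0,(310.5,239.5),(12.5,17),A,-1);print("outer",z,fitc(onplane("scene",e,z-5)[:,:2],35))
    e2=ell(g0,(310.5,239.5),(9,13.5),A,1);print("mouth",z,fitc(onplane("scene",e2,z)[:,:2],27.5))
print(e.round(1)[::4].tolist(),e2.round(1)[::4].tolist())
for c in((312.5,224),(312.5,226)):
    e=ell(g3,c,(12.5,18),np.r_[D(np.arange(0,181,6))],1)
    for zf in(174.5,):print("flange",zf,fitc(onplane("scene",e,zf)[:,:2],37))
print(e.round(1)[::4].tolist())
E
```

```text
outer 123 (array([595.56, 209.61]), np.float64(0.23))
mouth 123 (array([597.67, 209.97]), np.float64(0.5))
outer 124.5 (array([596.43, 209.76]), np.float64(0.23))
mouth 124.5 (array([598.55, 210.12]), np.float64(0.5))
[[325.0, 239.5], [322.5, 245.5], [316.70001220703125, 249.60000610351562], [309.1000061035156, 250.1999969482422], [302.20001220703125, 248.0], [297.3999938964844, 243.3000030517578]] [[321.5, 239.5], [319.70001220703125, 244.10000610351562], [315.1000061035156, 247.10000610351562], [309.5, 247.10000610351562], [304.6000061035156, 245.60000610351562], [300.5, 242.39999389648438]]
flange 174.5 (array([593.93, 206.33]), np.float64(0.59))
flange 174.5 (array([594.92, 206.91]), np.float64(0.81))
[[328.0, 226.0], [326.70001220703125, 231.0], [322.70001220703125, 235.10000610351562], [317.20001220703125, 237.60000610351562], [310.8999938964844, 237.89999389648438], [305.20001220703125, 236.0], [300.1000061035156, 233.1999969482422], [297.70001220703125, 228.5]]
```

Relative measurements from both cameras call for about (+1.5,+2.3) mm. I'll correct and lower to just above the rim.

{"op": "move_arm", "data": {
  "motion": [
    [0,0,0,0.0025,0.001,0.01,0.03],
    [0,0,0,0.0025,0.001,0.02,0.03],
    [0,0,0,0.0025,0.001,0.027,0.03],
    [0,0,0,0.0025,0.001,0.03,0.03],
    [0,0,0,0.0025,0.001,0.03,0.03],
    [0,0,0,0.0025,0.001,0.03,0.03]
  ]
}}

```text
clock: 6.22
eef_pos: [596.1, 211.1, 154.5]
tcp_rot: [3.141, -0.0, 1.388]
contact_force: [-0.2, -0.4, -1.3]
opening: 0.379
grasp_force: 21.4
```

```bash
python3 - <<'E'
from h import *
from rig import *
s=sensors.sense();print(s["eef_pos"],s["opening"]*85.4,s["contact_force"],s["grasp_force"])
p,d=grab_frame("scene");np.savez("scene4.npz",p=p,d=d)
cv2.imwrite("pics/near.png",cv2.resize(p[200:275,270:350],None,fx=8,fy=8,interpolation=cv2.INTER_CUBIC)[...,::-1])
E
```

```text
[596.140598   211.08943382 154.53244321] 32.33520058276459 [-0.21592864 -0.42107341 -1.34591252] 21.375549137592316
```

View pics/near.png

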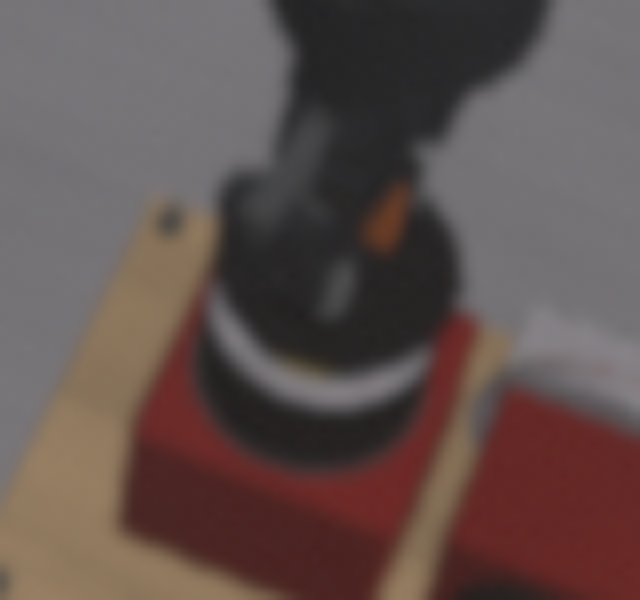

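The flange, at about (341,270) in the crop, looks slightly right of the rim at about (320,330). I'll quantify that.

```bash
python3 - <<'E'
from fit import *
D=np.deg2rad
p=np.load("scene4.npz")["p"];g=cv2.cvtColor(p,cv2.COLOR_RGB2GRAY);R=p[...,0].copy()
def ell(g,c,rad,angs,sign,k=.8):
    G=cv2.resize(g,None,fx=1,fy=1/k,interpolation=cv2.INTER_CUBIC)
    e=edge(G,(c[0],(c[1]+.5)/k-.5),rad,angs,sign);e[:,1]=(e[:,1]+.5)*k-.5;return e
e=ell(g,(310.3,239.6),(12.5,17),D(np.arange(10,171,6)),-1)
print("rim",fitc(onplane("scene",e,119.4)[:,:2],35),e.round(1)[::5].tolist())
# flange at z 145.5 (lower edge): against bench/red/rim (R channel brighter outward)
c=(312.3,233)
for A in (np.arange(-25,176,6),np.arange(20,161,6)):
    e=ell(R,c,(12.3,18.5),D(A),1)
    print("flange",fitc(onplane("scene",e,145.4)[:,:2],37),e.round(1)[::5].tolist())
E
```

```text
rim (array([596.72, 209.67]), np.float64(0.45)) [[322.6000061035156, 241.3000030517578], [321.29998779296875, 247.0], [315.1000061035156, 250.1999969482422], [308.0, 250.1999969482422], [301.6000061035156, 247.89999389648438], [297.6000061035156, 243.3000030517578]]
flange (array([597.48, 210.05]), np.float64(0.69)) [[325.6000061035156, 228.0], [326.8999938964844, 234.0], [325.29998779296875, 240.3000030517578], [319.1000061035156, 244.6999969482422], [310.79998779296875, 246.3000030517578], [303.0, 243.6999969482422], [298.6000061035156, 238.10000610351562]]
flange (array([597.43, 210.26]), np.float64(0.7)) [[326.70001220703125, 237.1999969482422], [322.5, 242.6999969482422], [315.20001220703125, 246.3000030517578], [306.70001220703125, 245.3000030517578], [300.3999938964844, 241.0]]
```

Cap and rim agree to about 0.8 mm; I'll trim that and go down slowly into the mouth.

{"op": "move_arm", "data": {
  "motion": [
    [0,0,0,-0.0006,-0.0005,0.001,0.03],
    [0,0,0,-0.0006,-0.0005,0.003,0.03],
    [0,0,0,-0.0006,-0.0005,0.0045,0.03],
    [0,0,0,-0.0006,-0.0005,0.006,0.03],
    [0,0,0,-0.0006,-0.0005,0.0075,0.03],
    [0,0,0,-0.0006,-0.0005,0.009,0.03],
    [0,0,0,-0.0006,-0.0005,0.009,0.03]
  ]
}}

```text
clock: 7.15
eef_pos: [595.3, 210.5, 145.1]
tcp_rot: [-3.141, 0.0, 1.388]
contact_force: [0.4, 1.2, -1.5]
opening: 0.376
grasp_force: 21.4
```

{"op": "move_arm", "data": {
  "motion": [
    [0,0,0,0,0,0.001,0.03],
    [0,0,0,0,0,0.002,0.03],
    [0,0,0,0,0,0.003,0.03],
    [0,0,0,0,0,0.004,0.03],
    [0,0,0,0,0,0.004,0.03]
  ]
}}

```text
clock: 7.78
eef_pos: [595.4, 210.5, 141.4]
tcp_rot: [3.142, -0.0, 1.388]
contact_force: [0.1, 0.3, 0.1]
opening: 0.386
grasp_force: 21.9
```

{"op": "move_arm", "data": {
  "motion": [
    [0,0,0,0,0,0.0007,0.03],
    [0,0,0,0,0,0.0014,0.03],
    [0,0,0,0,0,0.002,0.03],
    [0,0,0,0,0,0.002,0.03]
  ]
}}

```text
clock: 8.28
eef_pos: [595.4, 210.5, 139.4]
tcp_rot: [3.141, -0.0, 1.388]
contact_force: [-0.8, -0.8, 3.1]
opening: 0.38
grasp_force: 22.2
```

{"op": "move_arm", "data": {
  "motion": [
    [0,0,0,0,0,0.0007,0.03],
    [0,0,0,0,0,0.0014,0.03],
    [0,0,0,0,0,0.002,0.03],
    [0,0,0,0,0,0.002,0.03]
  ]
}}

```text
clock: 8.78
eef_pos: [595.4, 210.5, 137.3]
tcp_rot: [3.142, -0.0, 1.388]
contact_force: [-2.1, -0.4, 4.7]
opening: 0.378
grasp_force: 22.6
```

{"op": "move_arm", "data": {
  "motion": [
    [0,0,0,0,0,0.0007,0.03],
    [0,0,0,0,0,0.0014,0.03],
    [0,0,0,0,0,0.002,0.03],
    [0,0,0,0,0,0.002,0.03]
  ]
}}

```text
clock: 9.28
eef_pos: [595.4, 210.5, 135.5]
tcp_rot: [3.141, -0.0, 1.388]
contact_force: [-1.8, -0.7, 5.9]
opening: 0.378
grasp_force: 23.0
```

{"op": "move_arm", "data": {
  "motion": [
    [0,0,0,0,0,0.0005,0.03],
    [0,0,0,0,0,0.001,0.03],
    [0,0,0,0,0,0.001,0.03]
  ]
}}

```text
clock: 9.65
eef_pos: [595.4, 210.5, 134.5]
tcp_rot: [3.141, -0.0, 1.388]
contact_force: [-3.2, -1.4, 6.4]
opening: 0.379
grasp_force: 23.1
```

{"op": "move_arm", "data": {
  "motion": [
    [0,0,0,0,0,0.0005,0.03],
    [0,0,0,0,0,0.001,0.03],
    [0,0,0,0,0,0.001,0.03]
  ]
}}

```text
clock: 10.02
eef_pos: [595.5, 210.6, 133.7]
tcp_rot: [3.141, -0.0, 1.388]
contact_force: [-2.6, -0.8, 7.6]
opening: 0.375
grasp_force: 23.3
```

{"op": "move_arm", "data": {
  "motion": [
    [0,0,0,0,0,0.0004,0.03],
    [0,0,0,0,0,0.0007,0.03],
    [0,0,0,0,0,0.0007,0.03]
  ]
}}

```text
clock: 10.4
eef_pos: [595.5, 210.6, 133.6]
tcp_rot: [3.141, -0.0, 1.388]
contact_force: [-4.6, -1.1, 13.0]
opening: 0.38
grasp_force: 24.5
```

Force jumped to about 14 N with no further travel, so the flange is on the rim. I'll release the tabs while following down slightly.

{"op": "move_arm", "data": {
  "motion": [
    [0,0,0,0,0,0.0007,0.039],
    [0,0,0,0,0,0.001,0.046],
    [0,0,0,0,0,0.001,0.054],
    [0,0,0,0,0,0.001,0.054]
  ]
}}

```text
clock: 10.9
eef_pos: [595.3, 210.4, 131.2]
tcp_rot: [-3.141, 0.0, 1.388]
contact_force: [-0.0, -0.1, -0.0]
opening: 0.631
grasp_force: 0.0
```

```bash
python3 - <<'E'
from h import *
from rig import *
s=sensors.sense();print(s["eef_pos"],s["opening"]*85.4,s["contact_force"],s["grasp_force"])
p,d=grab_frame("scene");np.savez("scene5.npz",p=p,d=d)
cv2.imwrite("pics/rel.png",cv2.resize(p[200:275,270:350],None,fx=8,fy=8,interpolation=cv2.INTER_CUBIC)[...,::-1])
E
```

```text
[595.32253026 210.44613018 131.19389151] 53.91904604010778 [-0.04506372 -0.10601953 -0.04583949] 0.0
```

View pics/rel.png

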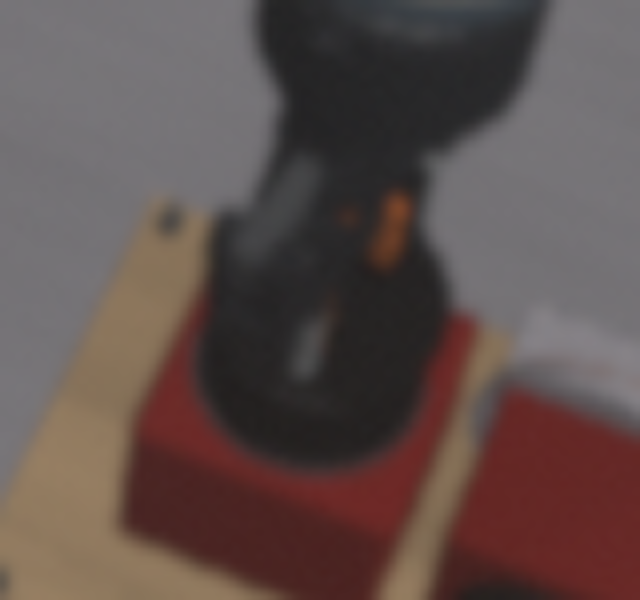

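The flange now hides the rim completely, so the cap stays down with the tabs free. Force is zero. I'll retreat upward.

{"op": "move_arm", "data": {
  "motion": [
    [0,0,0,0,0,0,0.065],
    [0,0,0,0,0,0,0.075],
    [0,0,0,0,0,-0.02,0.08],
    [0,0,0,0,0,-0.06,0.085],
    [0,0,0,0,0,-0.12,0.085],
    [0,0,0,-0.03,0,-0.15,0.085],
    [0,0,0,-0.09,0,-0.15,0.085],
    [0,0,0,-0.15,0,-0.15,0.085]
  ]
}}

```text
clock: 11.95
eef_pos: [568.0, 61.9, 283.8]
tcp_rot: [3.139, -0.001, 1.389]
contact_force: [0.7, -0.3, -0.4]
opening: 1.0
grasp_force: 0.0
```

{"op": "move_arm", "data": {
  "motion": [
    [0,0,0,-0.06,0,0,0.085],
    [0,0,0,-0.1,0,0,0.085],
    [0,0,0,-0.12,0,0,0.085],
    [0,0,0,-0.12,0,0,0.085]
  ]
}}

```text
clock: 12.45
eef_pos: [546.3, -55.7, 282.5]
tcp_rot: [3.14, -0.0, 1.386]
contact_force: [-0.0, 1.1, -0.8]
opening: 0.993
grasp_force: 0.0
```

```bash
python3 - <<'E'
from fit import *
from rig import *
s=sensors.sense();print(s["eef_pos"],s["clock"],s["contact_force"])
o=[]
for n,(x,y) in(("scene",(275,195)),("top",(165,135))):
    p,d=grab_frame(n);P=cloud(n,d);o.append(cv2.resize(p[y:y+75,x:x+60],None,fx=6,fy=6,interpolation=cv2.INTER_CUBIC))
    m=p[y:y+55,x:x+60].max(2)<75;q=P[y:y+55,x:x+60][m];q=q[(abs(q[:,0]-595)<28)&(abs(q[:,1]-209)<28)&(q[:,2]<145)]
    print(n,len(q),np.percentile(q[:,2],[10,50,75,90]).round(1))
cv2.imwrite("pics/end.png",np.hstack(o)[...,::-1])
E
```

```text
[546.34410611 -55.69683269 282.53485826] 12.45 [-0.03273177  1.08038362 -0.75741701]
scene 364 [126.3 128.6 129.9 131.3]
top 282 [126.8 131.2 133.7 136.2]
```

View pics/end.png

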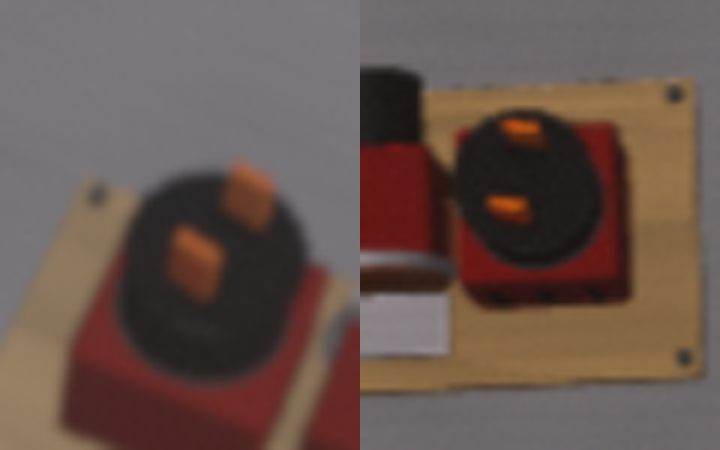

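The cap sits level on the port with both orange tabs sprung out. Its flange top is at about 131 mm, which is the latched height (rim 124.4 + 2.5 + 4). I'll check the tilt, then hand in.

```bash
python3 - <<'E'
from h import *
from rig import *
ok=True
for n,(x,y) in(("scene",(275,195)),("top",(165,135))):
    p,d=grab_frame(n);P=cloud(n,d)
    m=p[y:y+75,x:x+60].max(2)<75;q=P[y:y+75,x:x+60][m];r=np.hypot(q[:,0]-595,q[:,1]-209);q=q[(r<33)&(r>10)&(abs(q[:,2]-130)<9)]
    a=np.linalg.lstsq(np.c_[q[:,:2]-(595,209),np.ones(len(q))],q[:,2],rcond=None)[0];t=np.degrees(np.hypot(*a[:2]));print(n,len(q),a.round(3),t)
    ok&=t<4 and a[2]<133.5
print(ok)
if ok: print(order.sign_off())
E
```

```text
scene 363 [8.00000e-03 7.00000e-03 1.28651e+02] 0.6324057276641053
top 273 [ 9.00000e-03 -4.00000e-03  1.31059e+02] 0.5704146907533824
True
the job is handed in; nothing more can be done
None
```

The cap appears latched on the port: both tabs have sprung out, and the flange is level (about 0.6° tilt) at the expected latched height. The gripper is clear and the job was handed in at about 12.6 s.

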